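Eject a test tile from the edge-grinding holder and hang it up

ROBOT

A 6-joint arm with a two-finger parallel gripper is mounted at the origin on the work surface; the furniture and walls round the work are solid. World frame = base frame: x ahead of the robot, y to its left, z up, the work surface at z = 0. Lengths are in m, angles in degrees, forces in N, time in s.
With the tool pointing down it reaches from about 0.25 to 0.8 m from the base axis. Payload 8.5 kg.
Tool frame: the origin (TCP) lies midway between the tips of the shut fingers; the grasp point (between the pads) lies bot.pinch_z behind it (bot.pinch_z is the distance from the TCP to the grasp point, in m); z points along the fingers, y is the direction in which the jaws open and shut (so a half turn about z gives the same grasp; the last joint's range is limited). The gripper opens to 85 mm and grips with 20 to 120 N. Pads are 22 mm wide; open, the fingers measure 114 mm over their backs; the gripper's body (76 mm by 85 mm) begins 54 mm behind the grasp point. The pads swing forward as they close: fully open they stand 13 mm farther back than shut.
Start: joints at [71.62, 13.648, -0.773, 75.585, 0, 90], TCP at [0.166, 0.498, 0.201] pointing down, gripper open.
Joint ranges: [-152.45, 152.45], [-59.26, 108.67], [-65.41, 83.53], [-104.44, 129.93], [-82.83, 76.93], [-180, 180]. Speed limits (degrees/s): [127.2, 127.2, 159.86, 180, 180, 180].

INTERFACE

Orientations are given as a 3x3 rotation matrix whose columns are the frame's x, y, z axes.
In Python, from station import bot gives the robot as it stands.
- The arm moves only by the tool servo_tool, never from a script. Its argument "moves" is a list of rows, each a list of 2 entries, a list of its own where there are three numbers: the shift along the tool's x, y, z normalised to -1 to 1, where 1 is 0.3 m, then the turn, a rotation vector about the tool's x, y, z normalised to -1 to 1, where 1 is 45 degrees. A call has 1 to 10 rows; each row shifts and turns the pose as measured when the row begins, along the tool's axes as they then stand; what a row does not reach is not made up. A row lasts 1/8 s, in which the tool goes at most 62.5 mm and 10.7 degrees, less where a joint would pass 70% of its speed; a pose out of reach is approached as far as the arm can. A call with a number of a shift or a turn outside -1 to 1 is refused whole. A call with a gripper value outside its range is refused whole. "hand" is the opening, from -1 (shut) to 1 (fully open), set as the call begins (left out, the last holds). The fingers move at their own pace and stop on an object; "newtons" is the grip in N (left out, the last holds). Time passes only in rows, so rows that do not move let the fingers close. It gives the time, the measured TCP pose, the force and the opening at its end, in the units of the state.
- bot.get_state(): the state, without advancing time (a new reading comes with each control period).
- bot.camera(name): name is "scene" or "top" or "wrist"; returns a dict with "frame" (384x512x3 uint8, red, green, blue), "z_map" (384x512 float32, m along the optical axis (not along the pixel's ray), 0 where there is no reading), "intrinsics" (3x3 intrinsics, pixels), "camera_from_world" (4x4, takes a point from world to camera coordinates); the wrist camera has in their place "T_tool_cam" (4x4, takes a point from camera to tool coordinates, whose origin is the TCP and whose axes are the flange's). Camera axes: x right, y down, z forward; pixel columns grow to the right and rows downward; lengths in m; the calibration is good to about 2 mm. A picture is of the moment at which its call begins: read the wrist's pose just before it.
- bot.close_job(): hands the job in, once; it reports no verdict.
The state is a dict: "time_s": time; "joint_positions": joint angles; "qd": joint speeds; "effort": joint torques, N m; "eef_pos": TCP position; "orientation": TCP orientation; "ft_force": force on the tool from outside, world axes, zero at the start; "wrist_torque": the same for the moment, N m; "finger_gap": opening from 0.0 (shut) to 1.0 (fully open).
Only numpy, scipy, OpenCV 4.12 (cv2) and the standard library are available. Lean on these libraries where they do the work, as an engineer would, in place of code of your own. Each camera call takes 0.05 s, during which the arm holds its last target.

TASK

The ribbed test tile is sunk in the pocket of the edge-grinding holder. Press the holder's ejector lever all the way down so that the tile rises, lift the tile out, and hang it by its window on the sample hook with the ribbed face outward (away from the hook's post), released and hanging still. Do not drop the tile, and leave the tape roll, the felt pen and the mixing cup where they are.

Things in the scene. Friction and masses are not known exactly. Their poses are not given: they have to be found in the camera images.
- tile: white ceramic test tile, 60 wide (y) x 12 thick (x) x 100 tall (z up), 0.2 kg. Origin: centre of its lower edge. Its -x face has five upright ribs (2 mm high, 4 to 42 mm above the lower edge), its +x face is plain. A window 26 wide x 32 high goes through it on the centre line, 46 to 78 mm above the origin. Best gripped from above near the top on its narrow sides (60 apart), faces and window free
- tile_eye (a point): middle of the upper edge of the tile's window (78 mm above the tile's origin): the point that rests on the hook. Axes as the tile's
- tile_front (a point): point in the air 60 mm straight out from the tile's ribbed side (its -x side) at the height of tile_eye; tells which way the ribbed face looks. Axes as the tile's
- holder: fixed aluminium block 110 (x) x 60 (y) x 116 high on a foot 130 x 90 x 8. Origin: under its centre on the table, z up. The pocket in its top, 63 (x) x 15 (y), guides the tile, whose width lies along the holder's x, ribs toward +y. At the start the tile's top edge is 2 mm below the block's top: no grip; fully ejected it stands 50 mm higher. The lever sticks out of the -x face
- lever_pad (a point): middle of the top of the lever's black rubber pad (38 x 42 x 10), pressed down from above. 110 mm outward (holder's -x) from the lever's pivot, which is at x = -75, z = 90 mm in the holder's frame, axis along the holder's y; the pad's top lies 7 mm above the arm's centre line. It sinks from 134 to 59 mm above the table
- lever (a joint): ejector lever, rad: 0 = raised (arm 0.35 rad above level, tile down), 0.70 = fully pressed (0.35 rad below level, tile raised 50 mm). Tile rise = 71 mm per rad. Stiff by friction: takes about 5 N at the pad and stays where it is left, also under the tile's weight
- hook_stand: fixed steel hook on a foot 110 x 90 x 10. Origin: on the table under the foot, z up. Post 16 in diameter, 178 high, at x = +36; from it a level bar, 10 in diameter, runs outward (-x), centre 170 mm above the table, to x = -36, then an end turned up to x = -50, its top 184 above the table. The tile is passed over that end toward the post and lowered on the bar
- hook_seat (a point): top of the hook's bar at x = -6 mm in the stand's frame, 175 mm above the table, midway between post and upturned end. Axes as the hook stand's: -x is outward, away from the post
- tape: roll of blue tape, 77 diameter x 24, bystander lying on the table. Origin: underside centre
- felt_pen: felt pen, 140 long, 13 thick, bystander lying on the table along its y. Origin: underside centre
- cup: small white mixing cup, 49 diameter x 31, bystander on the table. Origin: underside centre
Mind the look-alikes: they are no part of the job. Of the things that look like the tile, the largest one is meant. What is shaped like the hook_stand but pink is not meant.

How it is judged (in metres and radians):
On the way, in this order (a step that is already met when the one before it is completed fails the run):
1. the lever is pressed down and the tile has risen in the pocket (value of joint lever above 0.62 rad and z of tile in the frame of holder between 0.054 and 0.085 m and horizontal distance between tile and holder below 0.01 m), for 0.2 s.
2. the tile is lifted clear of the holder in the fingers (height (world z) of tile above 0.118 m and contact force between the fingers and tile above 0.5 N), for 0.1 s.
At the end, for the whole second after the job is handed in: Tile hanging by its window on the bar, released, at rest (<0.03 m/s): tile_eye within 32 mm along the bar, 15 mm sideways, -8 to +10 mm in height of hook_seat; upright within 0.3 rad; ribbed face away from the post (tile_front 20 mm or more outward of hook_seat); weight on the hook (x of tile_eye in the frame of hook_seat between -0.032 and 0.032 m and y of tile_eye in the frame of hook_seat between -0.015 and 0.015 m and z of tile_eye in the frame of hook_seat between -0.008 and 0.01 m and angle between tile's own z axis and vertical below 0.3 rad and x of tile_front in the frame of hook_seat below -0.02 m and contact force between tile and hook_stand above 0.5 N and contact force between the fingers and tile below 0.1 N and linear speed of tile below 0.03 m/s); the robot touches nothing.
It fails at once if the tile is dropped (faster than 0.7 m/s out of the fingers) (linear speed of tile above 0.7 m/s and contact force between the fingers and tile below 0.1 N).
It fails at once if a bystander (tape roll, felt pen, cup) is moved more than 30 mm (distance of any of tape, felt_pen, cup from where it was at the start of the episode above 0.03 m).
It also fails if it takes over 56 s, if anything falls off the work surface, if the arm or the gripper's body presses on something with over 40 N, if the wrist force passes 120 N, or if a joint passes its speed limit or range.

## Working session

There is one attempt and no reset: what is moved stays moved. The work goes in short steps, Python scripts to look and compute and a tool call to move; the robot and the scene stay as the last step left them, time stands still between calls to the robot, and variables do not carry over. Pictures are saved under pics/ and viewed, and the job is handed in when it is done.

Besides the shell and the picture viewer there is one more tool, called after "Call:" as name(argument=value, ...) on one line, values as JSON. servo_tool: Moves the arm, as the interface text tells. Scaled input: -1 to 1 covers 0.3 m each way for a shift and 45 degrees each way for a turn. Its arguments: {"type":"object","properties":{"moves":{"type":"array","items":{"type":"array"}},"hand":{"type":"number"},"newtons":{"type":"number"}},"required":["moves"]}

```bash
mkdir -p pics; ls; cat > h.py <<'E'
import numpy as np, cv2
from station import bot
def snap(name,fn):
    s=bot.get_state(); c=bot.camera(name)
    cv2.imwrite('pics/'+fn+'.png',cv2.cvtColor(c['frame'],cv2.COLOR_RGB2BGR))
    if 'T_tool_cam' in c:
        T=np.eye(4);T[:3,:3]=s['orientation'];T[:3,3]=s['eef_pos'];W=T@c['T_tool_cam']
    else: W=np.linalg.inv(c['camera_from_world'])
    c['W']=W; np.savez('pics/'+fn+'.npz',W=W,K=c['intrinsics'],z=c['z_map'],f=c['frame'])
    return c
def cloud(d):
    z=d['z'];K=d['K'];v,u=np.mgrid[:z.shape[0],:z.shape[1]]
    P=np.stack([(u-K[0,2])/K[0,0]*z,(v-K[1,2])/K[1,1]*z,z],-1)
    return P@d['W'][:3,:3].T+d['W'][:3,3]
def ray(d,u,v,h):
    r=d['W'][:3,:3]@np.array([(u-d['K'][0,2])/d['K'][0,0],(v-d['K'][1,2])/d['K'][1,1],1]);o=d['W'][:3,3]
    return o+r*(h-o[2])/r[2]
E
python3 - <<'E'
from h import *
print(bot.get_state(),bot.pinch_z)
for n in('scene','top','wrist'):
    c=snap(n,n+'0');print(n,c['W'].round(3))
E
```

```text
pics
{'time_s': 0.0, 'joint_positions': array([ 7.16186553e+01,  1.36820349e+01, -8.15327226e-01,  7.55853702e+01,
        5.91451990e-04,  8.99991761e+01]), 'qd': array([ 0.03218018,  0.03038841, -0.05581565,  0.04068224,  0.03191464,
        0.06399697]), 'effort': array([ 2.40467416e-03, -5.38771462e+01,  3.46440911e+01,  1.84848940e-02,
        1.48057820e-04, -1.35418002e-06]), 'eef_pos': array([0.16540741, 0.49778512, 0.20017877]), 'orientation': array([[-9.48983266e-01,  3.15326094e-01, -4.65131338e-04],
       [ 3.15326437e-01,  9.48982281e-01, -1.36702248e-03],
       [ 1.03435384e-05, -1.44394967e-03, -9.99998957e-01]]), 'ft_force': array([-0.50193419, -0.1907005 ,  0.80914173]), 'wrist_torque': array([-0.00756026,  0.03673651, -0.01813247]), 'finger_gap': 1.0014381570754725} 0.0187
scene [[ 0.828 -0.275  0.489 -0.054]
 [-0.561 -0.401  0.725 -0.88 ]
 [-0.003 -0.874 -0.486  0.694]
 [ 0.     0.     0.     1.   ]]
top [[-0.019 -0.972  0.235  0.299]
 [-1.     0.018 -0.008 -0.009]
 [ 0.003 -0.235 -0.972  1.149]
 [ 0.     0.     0.     1.   ]]
wrist [[ 0.315  0.911  0.264  0.098]
 [ 0.949 -0.303 -0.088  0.52 ]
 [ 0.     0.279 -0.96   0.373]
 [ 0.     0.     0.     1.   ]]
```

View pics/scene0.png

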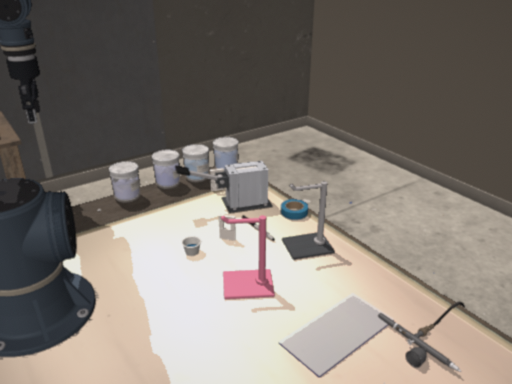

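View pics/top0.png

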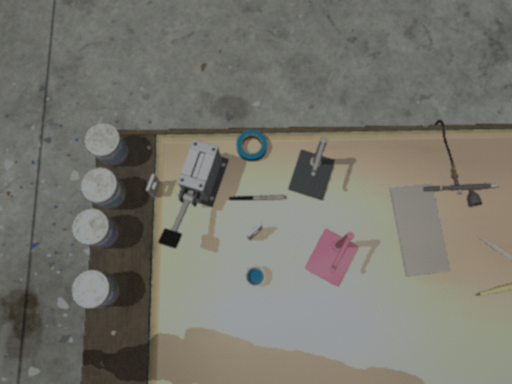

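View pics/wrist0.png

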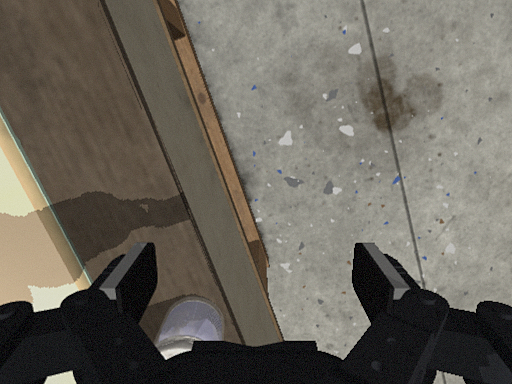

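Top view: grey holder at about (203,172), its black pad at (171,238), black-footed hook at (312,172), and the pink decoy at (333,257). The small look-alike tile is at (256,232), pen at (258,197), cup at (256,276), tape at (252,145). Next I'll measure these.

```bash
python3 - <<'E'
from h import *
d=np.load('pics/top0.npz');P=cloud(d);f=d['f']
cv2.imwrite('pics/z1.png',cv2.resize(cv2.cvtColor(f[120:260,140:360],cv2.COLOR_RGB2BGR),None,fx=3.6,fy=3.6,interpolation=cv2.INTER_CUBIC))
# block top
def rect(m,nm):
    q=P[m][:,:2].astype(np.float32); r=cv2.minAreaRect(q*1000); print(nm,len(q),r, P[m].mean(0).round(4)); print(cv2.boxPoints(r).round(0).tolist())
uu,vv=np.meshgrid(np.arange(512),np.arange(384))
reg=lambda a,b,c,e:(uu>a)&(uu<b)&(vv>c)&(vv<e)
m=reg(170,235,130,215)&(abs(P[...,2]-.116)<.006);rect(m,'block')
m=reg(155,190,222,255)&(f.max(2)<60)&(P[...,2]>.08);rect(m,'pad');print(np.percentile(P[m][:,2],[5,50,95]))
m=reg(285,340,145,205)&(abs(P[...,2]-.01)<.006)&(f.max(2)<90);rect(m,'hookfoot')
m=reg(285,340,125,205)&(abs(P[...,2]-.172)<.014);rect(m,'bar')
for u,v in[(322,143),(318,155),(314,166),(171,238),(203,155)]:print(u,v,P[v,u].round(3))
E
```

```text
block 1216 ((585.908935546875, 138.043701171875), (61.204925537109375, 173.93267822265625), 71.62065124511719) [0.6139 0.1281 0.1149]
[[494.0, 136.0], [659.0, 82.0], [678.0, 140.0], [513.0, 195.0]]
pad 257 ((387.2964172363281, 90.52513122558594), (262.9583435058594, 37.19858169555664), 56.58662414550781) [0.447  0.1814 0.1375]
[[299.0, -9.0], [330.0, -29.0], [475.0, 190.0], [444.0, 211.0]]
[0.12763963 0.13357245 0.13908681]
hookfoot 1280 ((618.4681396484375, -141.91357421875), (87.20738220214844, 109.13847351074219), 70.68216705322266) [ 0.6146 -0.1405  0.0091]
[[553.0, -165.0], [656.0, -201.0], [684.0, -119.0], [581.0, -83.0]]
bar 203 ((611.597412109375, -136.84866333007812), (14.986448287963867, 92.1518783569336), 68.60897827148438) [ 0.614  -0.1392  0.1741]
[[566.0, -127.0], [652.0, -161.0], [657.0, -147.0], [571.0, -113.0]]
322 143 [ 0.642 -0.149  0.174]
318 155 [ 0.614 -0.139  0.175]
314 166 [ 0.59  -0.129  0.175]
171 238 [0.447 0.179 0.135]
203 155 [0.638 0.115 0.115]
```

View pics/z1.png

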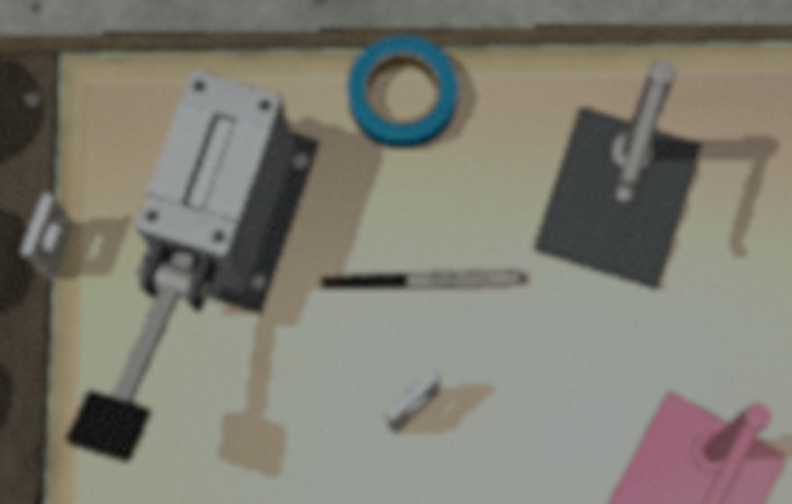

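```bash
python3 - <<'E'
from h import *
d=np.load('pics/top0.npz');P=cloud(d);f=d['f']
uu,vv=np.meshgrid(np.arange(512),np.arange(384))
def comp(m,nm,h,seed):
    n,l=cv2.connectedComponents(m.astype(np.uint8),connectivity=4)
    m=l==l[seed[1],seed[0]]
    c=max(cv2.findContours(m.astype(np.uint8),0,cv2.CHAIN_APPROX_NONE)[0],key=len)[:,0]
    q=np.array([ray(d,u,v,h)[:2] for u,v in c],np.float32)*1000
    r=cv2.minAreaRect(q);print(nm,m.sum(),r,cv2.boxPoints(r).round(1).tolist(),P[m].mean(0).round(4))
comp((abs(P[...,2]-.116)<.006)&(f.min(2)>90),'block',.116,(190,178))
comp((f.max(2)<60)&(P[...,2]>.10),'pad',.134,(171,238))
comp((f.max(2)<90)&(P[...,2]<.02),'foot',.01,(312,185))
for u,v in [(200,145),(190,178),(196,180),(205,160),(203,155),(199,165),(210,165)]:print(P[v,u].round(4),f[v,u])
# pocket: white tile edge & dark slot
def z(u,v): return ray(d,140+u/3.6,120+v/3.6,.114)[:2].round(4)
print([z(*p) for p in [(194,75),(285,98),(232,255),(143,225),(220,118),(237,118),(203,207),(188,203)]])
print('post top',ray(d,140+662/3.6,120+73/3.6,.178),'tip',ray(d,140+625/3.6,120+190/3.6,.184))
for p in [(98,228),(93,290),(100,186),(152,184),(256,232),(256,274)]: print(p,P[p[1],p[0]].round(3))
E
```

```text
block 1185 ((614.8978271484375, 127.64094543457031), (61.27117156982422, 110.097900390625), 71.64737701416016) [[553.0, 115.9000015258789], [657.5, 81.19999694824219], [676.7999877929688, 139.39999389648438], [572.2999877929688, 174.10000610351562]] [0.6148 0.1278 0.1149]
pad 257 ((447.77935791015625, 182.16468811035156), (38.258514404296875, 31.561809539794922), 70.57321166992188) [[426.5, 169.39999389648438], [456.29998779296875, 158.89999389648438], [469.0, 195.0], [439.29998779296875, 205.5]] [0.447  0.1814 0.1375]
foot 1312 ((618.319091796875, -142.34747314453125), (87.60539245605469, 108.88236236572266), 70.30432891845703) [[552.2999877929688, -165.1999969482422], [654.7999877929688, -201.89999389648438], [684.2999877929688, -119.5], [581.7999877929688, -82.80000305175781]] [ 0.6148 -0.1411  0.0089]
[0.6609 0.1215 0.1195] [142 145 145]
[0.5838 0.1432 0.1181] [142 146 146]
[0.5788 0.1297 0.1185] [142 145 145]
[0.627  0.1106 0.113 ] [151 153 153]
[0.6385 0.115  0.1147] [143 147 145]
[0.6162 0.1244 0.1105] [149 153 152]
[0.6145 0.099  0.1146] [147 149 150]
[array([0.6731, 0.1363]), array([0.6567, 0.0784]), array([0.5546, 0.1111]), array([0.5749, 0.1667]), array([0.6441, 0.1195]), array([0.6439, 0.1087]), array([0.5859, 0.1295]), array([0.5886, 0.1389])]
post top [ 0.6462334  -0.15244432  0.178     ] tip [ 0.57226812 -0.12631717  0.184     ]
(98, 228) [0.477 0.348 0.1  ]
(93, 290) [0.343 0.351 0.099]
(100, 186) [0.573 0.349 0.101]
(152, 184) [0.588 0.242 0.055]
(256, 232) [ 0.472 -0.002  0.034]
(256, 274) [ 0.376 -0.     0.01 ]
```

Call:
servo_tool(moves=[[[-0.1216,-0.07,0],[0,0,0]],[[-0.1216,-0.07,0],[0,0,0]],[[-0.1216,-0.07,0],[0,0,0]],[[-0.1216,-0.07,0],[0,0,0]],[[-0.1216,-0.07,0],[0,0,0]],[[-0.1216,-0.07,0],[0,0,0]],[[-0.1216,-0.07,0],[0,0,0]],[[-0.1216,-0.07,0],[0,0,0]],[[-0.1216,-0.07,0],[0,0,0]],[[-0.1216,-0.07,0],[0,0,0]]], hand=-1)

```text
time_s: 1.4
eef_pos: [0.4519, 0.1756, 0.1986]
orientation: [[-0.951, 0.31, -0.002], [0.31, 0.951, -0.003], [0.001, -0.003, -1.0]]
ft_force: [0.5, 0.6, 0.6]
finger_gap: 0.002
```

Call:
servo_tool(moves=[[[0,0,0],[0,0,0.2222]],[[0,0,0],[0,0,0.2222]],[[0,0,0],[0,0,0.2222]],[[0,0,0],[0,0,0.2222]],[[0,0,0],[0,0,0.2222]],[[0,0,0],[0,0,0.2222]],[[0,0,0],[0,0,0.2222]],[[0,0,0],[0,0,0.2222]],[[0,0,0],[0,0,0.2222]]])

```text
time_s: 2.52
eef_pos: [0.4526, 0.1718, 0.1961]
orientation: [[0.362, 0.932, -0.007], [0.932, -0.362, -0.005], [-0.007, -0.004, -1.0]]
ft_force: [0.5, -0.9, -0.2]
finger_gap: 0.0
```

Call:
servo_tool(moves=[[[0.015,-0.02,0.09],[-0.006,0.009,-0.06]],[[0.015,-0.02,0.09],[0,0,0]],[[0,0,0],[0,0,0]]])

```text
time_s: 2.9
eef_pos: [0.444, 0.1843, 0.1408]
orientation: [[0.32, 0.948, 0.0], [0.948, -0.32, 0.0], [0.0, 0.0, -1.0]]
ft_force: [-0.0, -0.6, 0.5]
finger_gap: 0.0
```

Call:
servo_tool(moves=[[[0,0,0.032],[0,0,0]],[[0,0,0.032],[0,0,0]],[[0,0,0.032],[0,0,0]],[[0,0,0.032],[0,0,0]],[[0,0,0.032],[0,0,0]],[[0,0,0.032],[0,0,0]],[[0,0,0.032],[0,0,0]],[[0,0,0.032],[0,0,0]]])

```text
time_s: 3.9
eef_pos: [0.4454, 0.1855, 0.0634]
orientation: [[0.32, 0.948, 0.003], [0.948, -0.32, 0.004], [0.005, 0.002, -1.0]]
ft_force: [-3.7, 0.9, 5.9]
finger_gap: -0.001
```

Call:
servo_tool(moves=[[[0,0,0.01],[0,0,0]],[[0,0,0.01],[0,0,0]],[[0,0,0.008],[0,0,0]]])

```text
time_s: 4.28
eef_pos: [0.4453, 0.1855, 0.0548]
orientation: [[0.32, 0.948, 0.003], [0.948, -0.32, 0.005], [0.005, 0.002, -1.0]]
ft_force: [-2.4, -0.6, 5.7]
finger_gap: -0.002
```

Call:
servo_tool(moves=[[[0,0,0.01],[0,0,0]],[[0,0,0.01],[0,0,0]],[[0,0,0],[0,0,0]]])

```text
time_s: 4.65
eef_pos: [0.4458, 0.1854, 0.049]
orientation: [[0.32, 0.947, 0.005], [0.947, -0.32, 0.005], [0.006, 0.003, -1.0]]
ft_force: [-1.1, -0.4, -0.4]
finger_gap: 0.003
```

```bash
python3 - <<'E'
from h import *
snap('top','top1');c=snap('scene','scene1')
f=c['frame'];cv2.imwrite('pics/z2.png',cv2.resize(cv2.cvtColor(f[110:270,150:350],cv2.COLOR_RGB2BGR),None,fx=3.6,fy=3.6,interpolation=cv2.INTER_CUBIC))
E
```

```text
(no output)
```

View pics/z2.png

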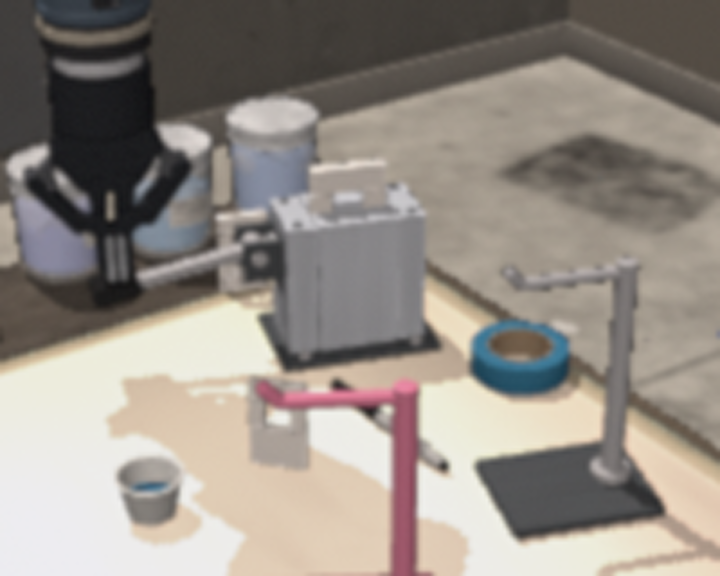

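The scene view shows the lever pressed and the tile standing out of the block, with its window visible at about (347,200) in the zoom. I'll check the tile height and pose, and the lever.

```bash
python3 - <<'E'
from h import *
for n in('top1','scene1'):
    d=np.load(f'pics/{n}.npz');P=cloud(d)
    q=P-np.array([.615,.1277,0]);hx=q[...,0]*.949-q[...,1]*.316;hy=q[...,0]*.316+q[...,1]*.949
    m=(abs(hx)<.045)&(abs(hy)<.02)&(P[...,2]>.124)&(P[...,2]<.19)
    t=m&(P[...,2]>np.percentile(P[m][:,2],97)-.004)
    print(n,m.sum(),np.percentile(P[m][:,2],[50,90,97,100]).round(4),'hx',hx[m].min(),hx[m].max(),'hy',np.percentile(hy[m],[2,50,98]), P[t].mean(0).round(4),hx[t].mean(),hy[t].mean())
    if n=='scene1':
        v,u=np.where(m);print(u.min(),u.max(),v.min(),v.max())
print(bot.get_state()['ft_force'])
E
```

```text
top1 185 [0.1494 0.1523 0.1533 0.1552] hx -0.029882607773209516 0.03077992434804479 hy [-0.00585155 -0.00294562  0.00402621] [0.6135 0.1272 0.1512] -0.001247933485915948 -0.0009896251964920354
scene1 205 [0.1412 0.1514 0.1521 0.153 ] hx -0.0296959051469445 0.030141260681799415 hy [-0.01066234 -0.00526371  0.00379419] [0.613  0.1246 0.1508] -0.0008813845863794022 -0.0035276052970028607
235 256 154 166
[ 0.76895874 -0.16971804  0.96206288]
```

```bash
python3 - <<'E'
from h import *
c=snap('wrist','wrist1')
d=np.load('pics/top1.npz');f=d['f']
cv2.imwrite('pics/z3.png',cv2.resize(cv2.cvtColor(f[120:260,130:250],cv2.COLOR_RGB2BGR),None,fx=4.2,fy=4.2,interpolation=cv2.INTER_CUBIC))
d=np.load('pics/scene1.npz');f=d['f']
cv2.imwrite('pics/z4.png',cv2.resize(cv2.cvtColor(f[140:230,150:280],cv2.COLOR_RGB2BGR),None,fx=6,fy=6,interpolation=cv2.INTER_CUBIC))
E
```

```text
(no output)
```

View pics/z3.png

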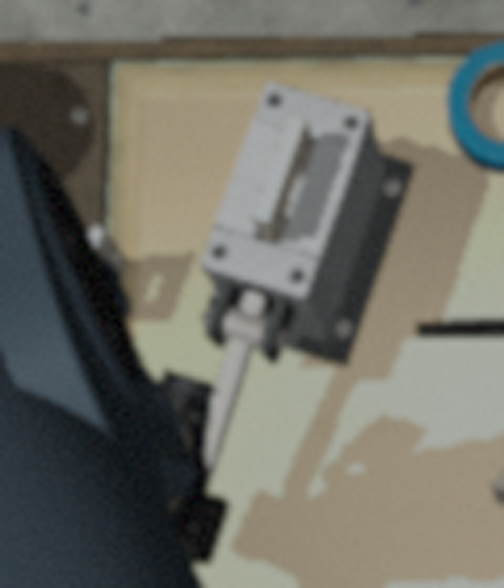

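View pics/z4.png

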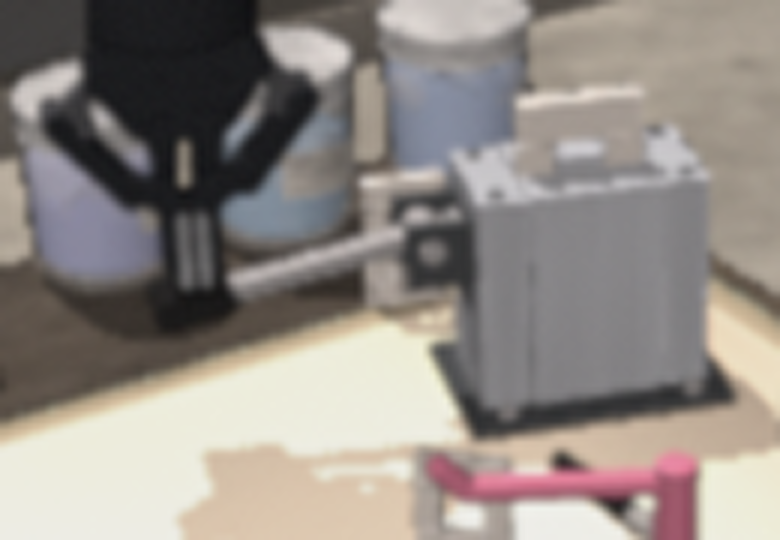

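View pics/wrist1.png

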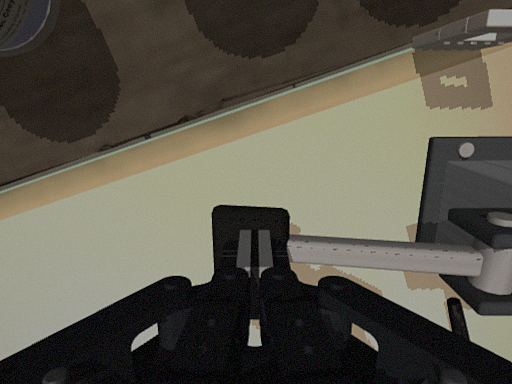

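```bash
python3 - <<'E'
from h import *
d=np.load('pics/wrist1.npz');P=cloud(d)
q=P-np.array([.615,.1277,0]);hx=q[...,0]*.949-q[...,1]*.316;hy=q[...,0]*.316+q[...,1]*.949
for u,v in[(225,215),(250,212),(280,215),(250,222),(220,235),(285,225),(300,245),(340,250),(400,255),(450,258),(300,256),(450,268),(460,40),(300,180),(245,250),(262,262)]:print((u,v),P[v,u].round(4),hx[v,u].round(4),hy[v,u].round(4))
d=np.load('pics/scene1.npz');P=cloud(d)
q=P-np.array([.615,.1277,0]);hx=q[...,0]*.949-q[...,1]*.316;hy=q[...,0]*.316+q[...,1]*.949
for z in [(190,300),(170,300),(250,280),(300,262),(350,245),(390,235),(580,95),(580,130),(530,110),(640,110),(480,170),(680,160)]:
    u,v=150+z[0]//6,140+z[1]//6;print(z,P[v,u].round(4),hx[v,u].round(4),hy[v,u].round(4))
E
```

```text
(225, 215) [0.4374 0.2036 0.0762] -0.1926 0.0159
(250, 212) [0.4491 0.2017 0.0774] -0.1808 0.0178
(280, 215) [0.462  0.1965 0.0793] -0.167 0.0169
(250, 222) [0.4476 0.1973 0.0782] -0.1808 0.0131
(220, 235) [0.4313 0.1944 0.075 ] -0.1954 0.0052
(285, 225) [0.4628 0.1919 0.0814] -0.1648 0.0128
(300, 245) [0.4664 0.1797 0.0805] -0.1574 0.0024
(340, 250) [0.4834 0.1721 0.0821] -0.1389 0.0005
(400, 255) [0.5076 0.1642 0.0879] -0.1134 0.0007
(450, 258) [0.5272 0.1579 0.0913] -0.0929 0.0009
(300, 256) [0.4648 0.1742 0.0805] -0.1572 -0.0033
(450, 268) [0.5264 0.1529 0.0911] -0.092 -0.0041
(460, 40) [0.5787 0.2425 0.0356] -0.0708 0.0975
(300, 180) [4.800e-01 1.867e-01 2.000e-04] -0.1468 0.0133
(245, 250) [0.4454 0.1962 0.1037] -0.1826 0.0114
(262, 262) [0.4515 0.194  0.1132] -0.1761 0.0113
(190, 300) [0.4346 0.1721 0.0782] -0.1852 -0.0148
(170, 300) [0.4277 0.1763 0.0785] -0.1931 -0.0131
(250, 280) [0.4662 0.1737 0.0804] -0.1558 -0.0034
(300, 262) [0.4903 0.166  0.0858] -0.1304 -0.003
(350, 245) [0.5152 0.1652 0.0882] -0.1065 0.0041
(390, 235) [0.5281 0.1486 0.0946] -0.089 -0.0076
(580, 95) [0.6172 0.1277 0.1517] 0.0021 0.0007
(580, 130) [0.6128 0.1213 0.1371] -0.0 -0.0067
(530, 110) [0.5923 0.1298 0.1483] -0.0222 -0.0052
(640, 110) [0.6416 0.1145 0.1413] 0.0294 -0.0042
(480, 170) [0.5768 0.1476 0.1152] -0.0426 0.0068
(680, 160) [0.6601 0.1066 0.115 ] 0.0495 -0.0058
```

The pad top is still at about 77 mm (about 0.53 rad) while the TCP reads 49 mm. The shut fingertips therefore appear to have sunk into the rubber pad instead of pushing it further. I'll lift slowly and recheck.

Call:
servo_tool(moves=[[[0,0,-0.03],[0,0,0]],[[0,0,-0.03],[0,0,0]],[[0,0,-0.03],[0,0,0]],[[0,0,-0.03],[0,0,0]],[[0,0,0],[0,0,0]]])

```text
time_s: 5.42
eef_pos: [0.4463, 0.1854, 0.0883]
orientation: [[0.32, 0.947, 0.006], [0.947, -0.32, 0.005], [0.007, 0.004, -1.0]]
ft_force: [0.1, 0.1, -0.5]
finger_gap: 0.0
```

```bash
python3 - <<'E'
from h import *
snap('scene','scene2');c=snap('wrist','wrist2')
d=np.load('pics/wrist2.npz');P=cloud(d)
q=P-np.array([.615,.1277,0]);hx=q[...,0]*.949-q[...,1]*.316;hy=q[...,0]*.316+q[...,1]*.949
m=(hx>-.16)&(hx<-.09)&(abs(hy)<.006)&(P[...,2]>.04)&(P[...,2]<.13)
print(m.sum(),np.polyfit(hx[m],P[...,2][m],1),bot.get_state()['ft_force'])
m=(hx<-.165)&(hx>-.195)&(hy>.013)&(hy<.019)&(P[...,2]>.04)&(P[...,2]<.13)
print(m.sum(),P[m].mean(0),hx[m].mean())
d=np.load('pics/scene2.npz');f=d['f']
cv2.imwrite('pics/z5.png',cv2.resize(cv2.cvtColor(f[140:230,150:280],cv2.COLOR_RGB2BGR),None,fx=6,fy=6,interpolation=cv2.INTER_CUBIC))
E
```

```text
2694 [0.1765157  0.10700986] [-0.12378192 -0.54966079  0.6470677 ]
633 [0.44958681 0.20001204 0.07699704] -0.1798277235227072
```

View pics/z5.png

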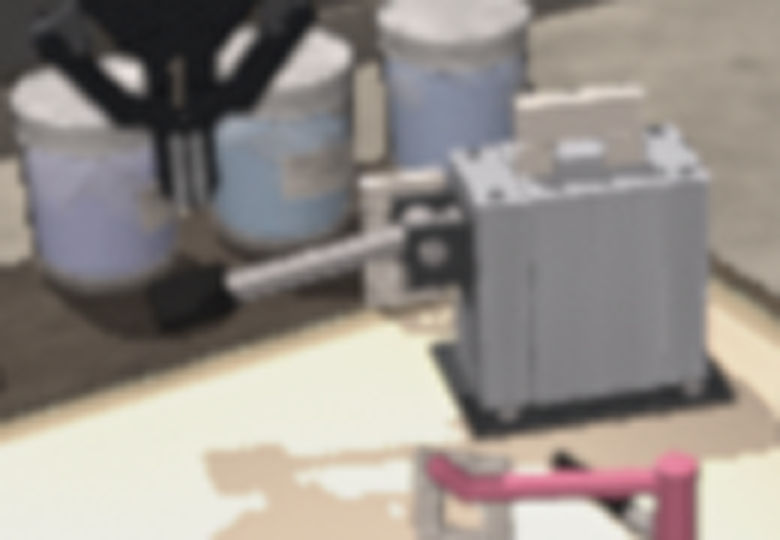

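View pics/wrist2.png

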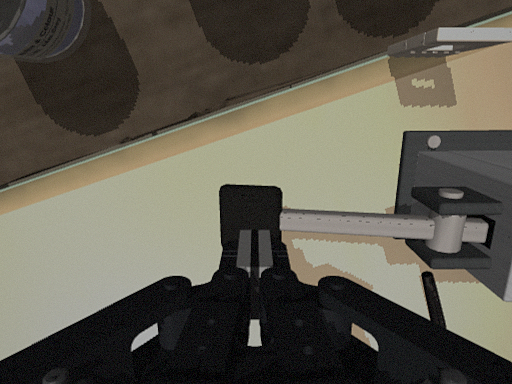

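Call:
servo_tool(moves=[[[0,0,0.04],[0,0,0]],[[0,0,0.04],[0,0,0]],[[0,0,0.03],[0,0,0]],[[0,0,0.02],[0,0,0]],[[0,0,0.02],[0,0,0]]])

```text
time_s: 6.15
eef_pos: [0.4464, 0.1848, 0.0388]
orientation: [[0.32, 0.947, 0.005], [0.947, -0.32, 0.003], [0.005, 0.004, -1.0]]
ft_force: [1.5, -1.2, 6.1]
finger_gap: 0.0
```

Call:
servo_tool(moves=[[[0,0,0.015],[0,0,0]],[[0,0,0.015],[0,0,0]],[[0,0,0],[0,0,0]]])

```text
time_s: 6.52
eef_pos: [0.4484, 0.1844, 0.0306]
orientation: [[0.321, 0.947, 0.009], [0.947, -0.321, 0.002], [0.005, 0.008, -1.0]]
ft_force: [-4.8, -1.1, 11.2]
finger_gap: 0.005
```

```bash
cat > lev.py <<'E'
from h import *
import sys
n=sys.argv[1]
snap('wrist',n)
d=np.load(f'pics/{n}.npz');P=cloud(d)
q=P-np.array([.615,.1277,0]);hx=q[...,0]*.949-q[...,1]*.316;hy=q[...,0]*.316+q[...,1]*.949
m=(hx>-.16)&(hx<-.09)&(abs(hy)<.006)&(P[...,2]>.03)&(P[...,2]<.13)
p=np.polyfit(hx[m],P[...,2][m],1);print(m.sum(),p,'joint',.35+np.arctan(p[0]),bot.get_state()['ft_force'])
m=(hx<-.165)&(hx>-.195)&(hy>.013)&(hy<.019)&(P[...,2]>.03)&(P[...,2]<.13)
print('pad',m.sum(),P[m].mean(0),hx[m].mean())
E
python3 lev.py wrist3
```

```text
5998 [0.00406974 0.08151427] joint 0.35406972091587524 [-4.02633612 -1.13249601 12.03016282]
pad 1849 [0.45039332 0.19949944 0.08907523] -0.17890036154654612
```

```bash
python3 - <<'E'
from h import *
d=np.load('pics/wrist3.npz');P=cloud(d)
for u,v in[(320,290),(360,290),(400,292),(450,295),(300,280),(340,270),(380,280),(440,290)]:print((u,v),P[v,u].round(4))
c=snap('scene','scene3')
f=c['frame']
cv2.imwrite('pics/z6.png',cv2.resize(cv2.cvtColor(f[140:230,150:280],cv2.COLOR_RGB2BGR),None,fx=6,fy=6,interpolation=cv2.INTER_CUBIC))
E
```

```text
(320, 290) [0.4705 0.1884 0.1144]
(360, 290) [0.4822 0.1845 0.1145]
(400, 292) [0.4691 0.2502 0.2042]
(450, 295) [ 5.588e-01  7.540e-02 -2.000e-04]
(300, 280) [ 4.613e-01  1.216e-01 -4.000e-04]
(340, 270) [0.4824 0.1659 0.0716]
(380, 280) [0.5139 0.1043 0.001 ]
(440, 290) [ 5.528e-01  8.160e-02 -4.000e-04]
```

View pics/z6.png

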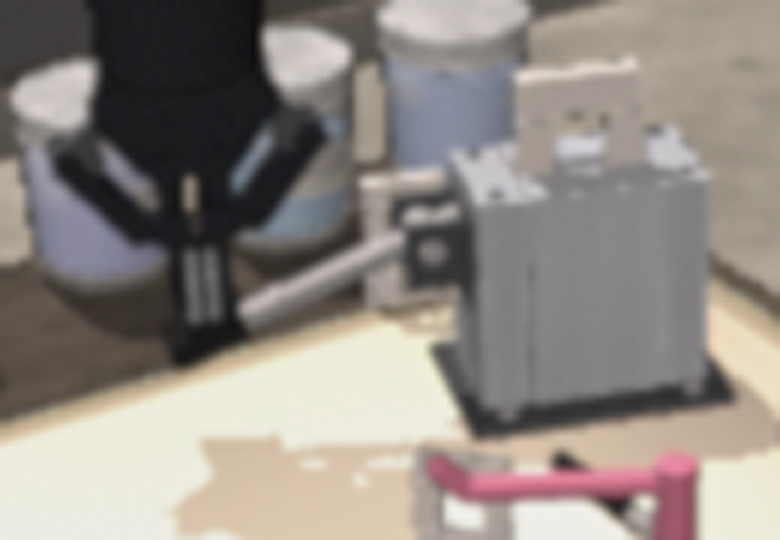

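View pics/wrist3.png

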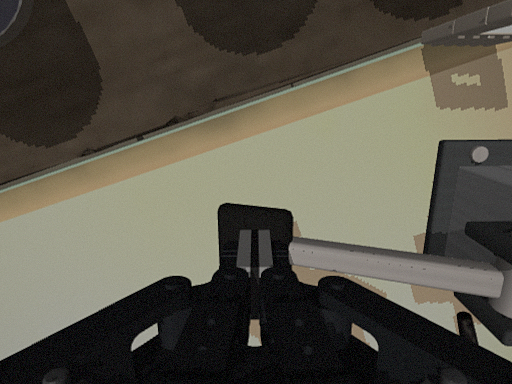

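Call:
servo_tool(moves=[[[0,0,-0.1],[0,0,0]],[[0,0,-0.1],[0,0,0]],[[0,0,-0.15],[0,0,0]],[[0,0,-0.15],[0,0,0]],[[0,0,0],[0,0,0]]], hand=1)

```text
time_s: 7.25
eef_pos: [0.4463, 0.1839, 0.183]
orientation: [[0.321, 0.947, 0.007], [0.947, -0.321, 0.001], [0.003, 0.006, -1.0]]
ft_force: [1.1, 0.6, -0.7]
finger_gap: 0.995
```

```bash
python3 lev.py wrist4; python3 - <<'E'
from h import *
snap('top','top4');snap('scene','scene4')
for n in('top4','scene4'):
    d=np.load(f'pics/{n}.npz');P=cloud(d)
    q=P-np.array([.615,.1277,0]);hx=q[...,0]*.949-q[...,1]*.316;hy=q[...,0]*.316+q[...,1]*.949
    m=(abs(hx)<.045)&(abs(hy)<.02)&(P[...,2]>.124)&(P[...,2]<.19)
    t=m&(P[...,2]>np.percentile(P[m][:,2],97)-.004)
    print(n,m.sum(),np.percentile(P[m][:,2],[50,90,97,100]).round(4),'hx',hx[m].min(),hx[m].max(),'hy',np.percentile(hy[m],[2,50,98]), P[t].mean(0).round(4),hx[t].mean(),hy[t].mean())
E
```

```text
1126 [0.36812143 0.1213527 ] joint 0.7027265486439261 [ 0.20472827 -0.26389597 -0.16191397]
pad 233 [0.45060835 0.19950859 0.05737143] -0.1786991891112363
top4 215 [0.1613 0.1653 0.1661 0.1672] hx -0.030203546610495336 0.029449684344173412 hy [-0.00582033 -0.00350196  0.0041025 ] [0.6144 0.1268 0.1642] -0.00031221360728102705 -0.0010130758243466489
scene4 268 [0.1494 0.164  0.1653 0.1666] hx -0.029715599438638295 0.029858665231815275 hy [-0.01082044 -0.00554973  0.00422626] [0.6131 0.1239 0.1638] -0.0005587298668978831 -0.004231272588105845
```

View pics/wrist4.png

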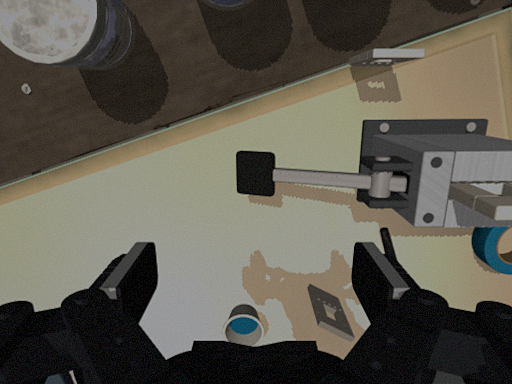

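The lever reads 0.703 rad and the tile top is at 164 mm, so the tile is fully ejected. Moving over the tile.

Call:
servo_tool(moves=[[[0,0.148,0],[0.008,-0.004,0]],[[0,0.148,0],[0,0,0]],[[0,0.148,0],[0,0,0]],[[0,0.148,0],[0,0,0]],[[0,0,0],[0,0,0]]])

```text
time_s: 8.02
eef_pos: [0.6131, 0.1237, 0.1685]
orientation: [[0.319, 0.948, -0.02], [0.948, -0.319, -0.005], [-0.011, -0.017, -1.0]]
ft_force: [-0.2, 0.3, -0.2]
finger_gap: 1.001
```

```bash
python3 - <<'E'
from h import *
snap('wrist','wrist5');s=bot.get_state();print(s['joint_positions'],s['eef_pos'])
d=np.load('pics/wrist5.npz');P=cloud(d)
q=P-np.array([.615,.1277,0]);hx=q[...,0]*.949-q[...,1]*.316;hy=q[...,0]*.316+q[...,1]*.949
m=(abs(hx)<.04)&(abs(hy)<.02)&(abs(P[...,2]-.164)<.004)
print(m.sum(),P[m].mean(0),hx[m].min(),hx[m].max(),hy[m].min(),hy[m].max())
E
```

```text
[ 1.15024180e+01  2.51340754e+01  1.15522673e+01  7.76372528e+01
 -4.77660823e-02  1.20074946e+02] [0.61150232 0.12415147 0.16857086]
1864 [0.6172128  0.12490339 0.16370177] -0.026889669874141316 0.032587433789437244 -0.008102595422681122 0.002872488135162948
```

View pics/wrist5.png

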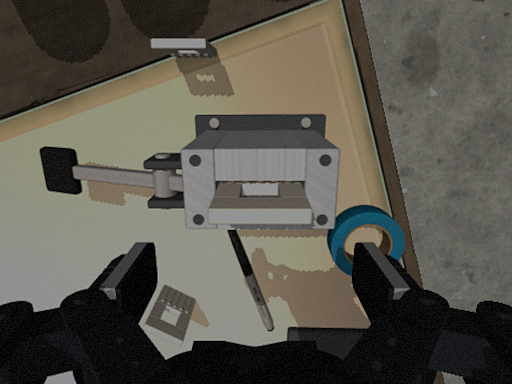

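Call:
servo_tool(moves=[[[0.009,0.011,0],[-0.022,0.014,0]],[[0,0,0.03],[0,0,0]],[[0,0,0.03],[0,0,0]],[[0,0,0],[0,0,0]]])

```text
time_s: 8.57
eef_pos: [0.6122, 0.1269, 0.1482]
orientation: [[0.317, 0.949, -0.002], [0.949, -0.317, -0.0], [-0.001, -0.002, -1.0]]
ft_force: [0.3, -0.2, -0.1]
finger_gap: 1.0
```

Call:
servo_tool(moves=[[[0,0.011,0.033],[0,0,0]],[[0,0,0.033],[0,0,0]],[[0,0,0],[0,0,0]]])

```text
time_s: 8.95
eef_pos: [0.6154, 0.126, 0.1271]
orientation: [[0.316, 0.949, -0.002], [0.949, -0.316, -0.0], [-0.001, -0.002, -1.0]]
ft_force: [0.8, -0.7, -0.5]
finger_gap: 0.998
```

```bash
python3 - <<'E'
from h import *
c=snap('scene','scene6');print(bot.get_state()['eef_pos'],bot.get_state()['ft_force'])
f=c['frame']
cv2.imwrite('pics/z7.png',cv2.resize(cv2.cvtColor(f[100:230,180:310],cv2.COLOR_RGB2BGR),None,fx=4.6,fy=4.6,interpolation=cv2.INTER_CUBIC))
E
```

```text
[0.61563241 0.12601835 0.12759848] [-0.3933638   0.60111244  0.48833446]
```

View pics/z7.png

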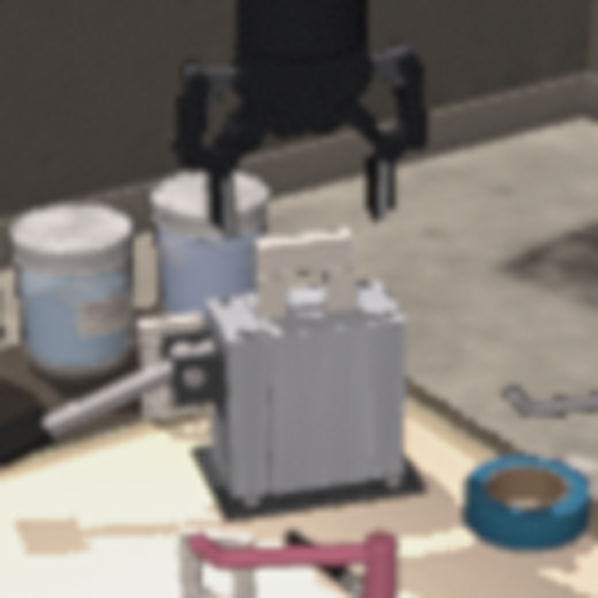

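The open fingertips are still above the tile's top edge, so the real fingertips sit well short of the reported TCP. That also explains the lever press. I'll measure the offset.

```bash
python3 - <<'E'
from h import *
for n in ['scene6']:
    d=np.load(f'pics/{n}.npz');P=cloud(d)
    q=P-np.array([.615,.1277,0]);hx=q[...,0]*.949-q[...,1]*.316;hy=q[...,0]*.316+q[...,1]*.949
    m=(abs(hx)<.075)&(abs(hx)>.036)&(abs(hy)<.03)&(P[...,2]>.13)&(P[...,2]<.26)
    for sgn in(-1,1):
        k=m&(hx*sgn>0);print(sgn,k.sum(),P[k][:,2].min(),np.percentile(P[k][:,2],[1,5,20]),np.abs(hx[k]).min(),np.abs(hx[k]).max(),np.median(hy[k]),hy[k].min(),hy[k].max())
        v,u=np.where(k);i=np.argsort(-v)[:8]
        print([(u[j],v[j],P[v[j],u[j]].round(4).tolist(),round(float(hx[v[j],u[j]]),3),round(float(hy[v[j],u[j]]),3)) for j in i])
d=np.load('pics/wrist5.npz');P=cloud(d)
for u,v in[(140,255),(150,245),(125,290),(365,245),(380,260)]:print((u,v),P[v,u].round(4),d['z'][v,u])
E
```

```text
-1 279 0.17267588649974064 [0.17624456 0.1825699  0.20301236] 0.03609839177004083 0.07480063423378809 -0.009373971629367546 -0.02263794882150756 0.01883731317180974
[(np.int64(230), np.int64(151), [0.5682, 0.1315, 0.1745], -0.046, -0.011), (np.int64(229), np.int64(151), [0.565, 0.1314, 0.1753], -0.049, -0.012), (np.int64(228), np.int64(151), [0.5659, 0.138, 0.1727], -0.05, -0.006), (np.int64(228), np.int64(150), [0.5642, 0.135, 0.1771], -0.051, -0.009), (np.int64(229), np.int64(150), [0.5658, 0.1325, 0.1776], -0.048, -0.011), (np.int64(230), np.int64(150), [0.5693, 0.1332, 0.1765], -0.045, -0.009), (np.int64(228), np.int64(149), [0.5635, 0.1338, 0.1807], -0.051, -0.011), (np.int64(229), np.int64(149), [0.5661, 0.133, 0.1803], -0.048, -0.01)]
1 245 0.1701301155508207 [0.17317644 0.1788068  0.19429824] 0.03682109200230658 0.07381643666312789 -0.009423142032371566 -0.020403688943910314 0.01531484190806216
[(np.int64(261), np.int64(148), [0.652, 0.1057, 0.1719], 0.042, -0.009), (np.int64(261), np.int64(147), [0.652, 0.1058, 0.1748], 0.042, -0.009), (np.int64(260), np.int64(147), [0.6561, 0.1162, 0.1701], 0.043, 0.002), (np.int64(262), np.int64(147), [0.6541, 0.104, 0.175], 0.045, -0.01), (np.int64(263), np.int64(147), [0.6552, 0.1009, 0.1757], 0.047, -0.013), (np.int64(263), np.int64(146), [0.6551, 0.1008, 0.1787], 0.047, -0.013), (np.int64(262), np.int64(146), [0.6531, 0.1027, 0.1786], 0.044, -0.012), (np.int64(260), np.int64(146), [0.655, 0.1147, 0.1739], 0.042, 0.0)]
(140, 255) [0.5761 0.1477 0.2275] 0.12661421
(150, 245) [0.5771 0.1473 0.2189] 0.13485692
(125, 290) [0.5768 0.1449 0.2469] 0.108716354
(365, 245) [0.6602 0.1192 0.2173] 0.13517205
(380, 260) [0.6617 0.1193 0.2307] 0.12218062
```

Call:
servo_tool(moves=[[[0,0,0.028],[0,0,0]],[[0,0,0.028],[0,0,0]],[[0,0,0.028],[0,0,0]],[[0,0,0],[0,0,0]]])

```text
time_s: 9.5
eef_pos: [0.6157, 0.126, 0.1007]
orientation: [[0.316, 0.949, -0.001], [0.949, -0.316, 0.0], [-0.0, -0.001, -1.0]]
ft_force: [-0.3, -0.0, 0.4]
finger_gap: 0.998
```

```bash
python3 - <<'E'
from h import *
c=snap('scene','scene7');print(bot.get_state()['eef_pos'],bot.get_state()['ft_force'])
f=c['frame']
cv2.imwrite('pics/z8.png',cv2.resize(cv2.cvtColor(f[100:230,180:310],cv2.COLOR_RGB2BGR),None,fx=4.6,fy=4.6,interpolation=cv2.INTER_CUBIC))
E
```

```text
[0.61594169 0.12601004 0.10111093] [-0.41652399 -1.47813528  0.49602222]
```

View pics/z8.png

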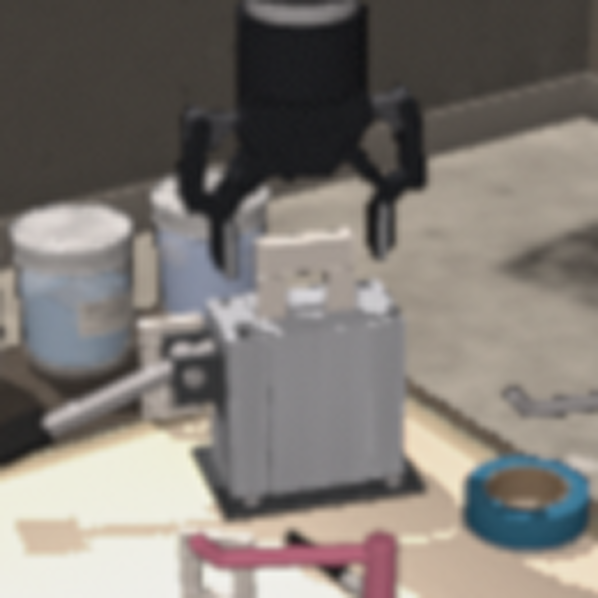

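The fingertips now straddle the tile, about 18 mm below its top edge at zoom row 235. Gripping.

Call:
servo_tool(moves=[[[0,0,0],[0,0,0]],[[0,0,0],[0,0,0]],[[0,0,0],[0,0,0]],[[0,0,0],[0,0,0]],[[0,0,0],[0,0,0]],[[0,0,0],[0,0,0]]], hand=-1, newtons=50)

```text
time_s: 10.3
eef_pos: [0.6162, 0.1261, 0.1017]
orientation: [[0.316, 0.949, -0.0], [0.949, -0.316, 0.0], [0.0, -0.0, -1.0]]
ft_force: [0.1, 0.1, -0.8]
finger_gap: 0.692
```

```bash
python3 - <<'E'
from h import *
s=bot.get_state();print(s['eef_pos'],s['ft_force'],s['finger_gap'])
c=snap('scene','scene8')
f=c['frame']
cv2.imwrite('pics/z9.png',cv2.resize(cv2.cvtColor(f[100:230,180:310],cv2.COLOR_RGB2BGR),None,fx=4.6,fy=4.6,interpolation=cv2.INTER_CUBIC))
E
```

```text
[0.61621518 0.12605813 0.10165742] [ 0.09546524  0.14475518 -0.81116911] 0.6916052947802673
```

View pics/z9.png

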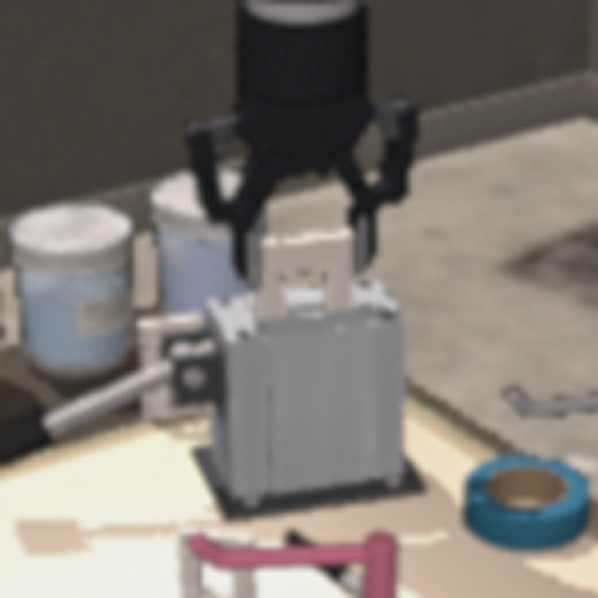

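Call:
servo_tool(moves=[[[0,0,-0.02],[0,0,0]],[[0,0,-0.03],[0,0,0]],[[0,0,-0.04],[0,0,0]],[[0,0,-0.04],[0,0,0]],[[0,0,-0.05],[0,0,0]],[[0,0,-0.05],[0,0,0]],[[0,0,-0.04],[0,0,0]],[[0,0,-0.03],[0,0,0]],[[0,0,0],[0,0,0]]])

```text
time_s: 11.48
eef_pos: [0.6167, 0.1262, 0.1998]
orientation: [[0.316, 0.949, 0.003], [0.949, -0.316, 0.001], [0.002, 0.002, -1.0]]
ft_force: [0.4, -0.0, -1.7]
finger_gap: 0.692
```

```bash
python3 - <<'E'
from h import *
s=bot.get_state();print(s['eef_pos'],s['ft_force'],s['finger_gap'],s['joint_positions'])
c=snap('scene','scene9')
f=c['frame']
cv2.imwrite('pics/z10.png',cv2.resize(cv2.cvtColor(f[90:230,180:340],cv2.COLOR_RGB2BGR),None,fx=4.2,fy=4.2,interpolation=cv2.INTER_CUBIC))
E
```

```text
[0.61674632 0.12617548 0.19981889] [ 0.38887093 -0.01715093 -1.70582455] 0.6924754388580223 [1.15496005e+01 2.40705696e+01 1.44146595e+01 8.01900567e+01
 2.34514933e-02 1.19992686e+02]
```

View pics/z10.png

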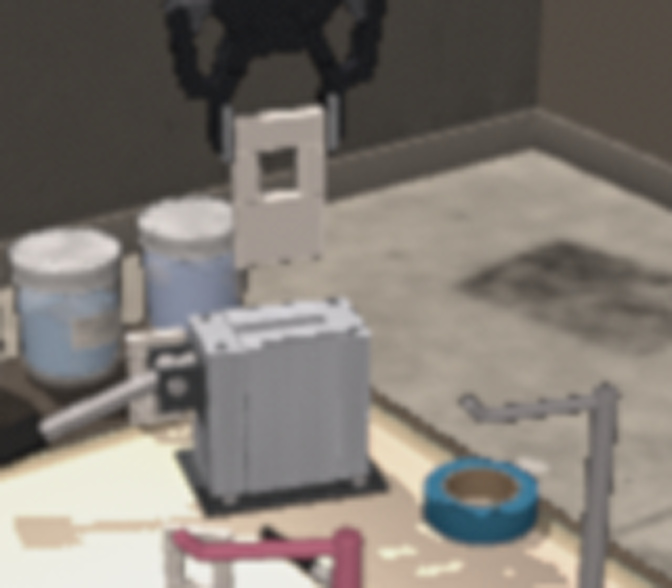

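```bash
python3 - <<'E'
from h import *
d=np.load('pics/top0.npz');P=cloud(d);f=d['f'].astype(int)
m=(f[...,0]-f[...,1]>40)&(P[...,0]>.2)&(P[...,1]<0)
for lo,hi in((0,.03),(.15,.2)):
    k=m&(P[...,2]>lo)&(P[...,2]<hi);q=P[k];print(len(q),q.min(0).round(3),q.max(0).round(3))
E
```

```text
1373 [ 0.347 -0.242  0.002] [ 0.478 -0.119  0.03 ]
203 [ 0.365 -0.2    0.166] [ 0.444 -0.151  0.185]
```

Call:
servo_tool(moves=[[[0,0,-0.02],[0,0,-0.2]],[[0,0,-0.02],[0,0,-0.22]],[[0,0,0],[0,0,-0.22]],[[0,0,0],[0,0,-0.22]],[[0,0,0],[0,0,-0.22]],[[0,0,0],[0,0,-0.22]],[[0,0,0],[0,0,-0.22]],[[0,0,0],[0,0,-0.22]],[[0,0,0],[0,0,0]]])

```text
time_s: 12.65
eef_pos: [0.6134, 0.1255, 0.2046]
orientation: [[-0.885, 0.465, -0.01], [0.465, 0.885, -0.002], [0.008, -0.006, -1.0]]
ft_force: [0.2, 0.1, -2.8]
finger_gap: 0.694
```

Call:
servo_tool(moves=[[[0,0,0],[-0.008,-0.01,-0.175]],[[-0.003,-0.1,0],[0,0,0]],[[-0.003,-0.14,0],[0,0,0]],[[-0.003,-0.14,0],[0,0,0]],[[-0.003,-0.14,0],[0,0,0]],[[-0.003,-0.14,0],[0,0,0]],[[-0.003,-0.1,0],[0,0,0]],[[0,0,0],[0,0,0]]])

```text
time_s: 13.65
eef_pos: [0.535, -0.0956, 0.2008]
orientation: [[-0.93, 0.369, -0.004], [0.369, 0.93, 0.001], [0.004, -0.001, -1.0]]
ft_force: [-0.2, 1.1, -2.1]
finger_gap: 0.69
```

```bash
python3 - <<'E'
from h import *
s=bot.get_state();print(s['eef_pos'],s['orientation'].round(3),s['ft_force'],s['finger_gap'],s['joint_positions'])
c=snap('scene','scene10')
f=c['frame']
cv2.imwrite('pics/z11.png',cv2.resize(cv2.cvtColor(f[80:270,200:400],cv2.COLOR_RGB2BGR),None,fx=3.1,fy=3.1,interpolation=cv2.INTER_CUBIC))
snap('wrist','wrist10');snap('top','top10')
E
```

```text
[ 0.53502844 -0.09560955  0.20077391] [[-0.93   0.369 -0.004]
 [ 0.369  0.93   0.001]
 [ 0.004 -0.001 -1.   ]] [-0.2392676   1.08076003 -2.07517576] 0.6904571564420049 [-1.01299647e+01  1.56798247e+01  2.01158192e+00  7.65820693e+01
 -2.96811741e-03  1.14937113e+01]
```

View pics/z11.png

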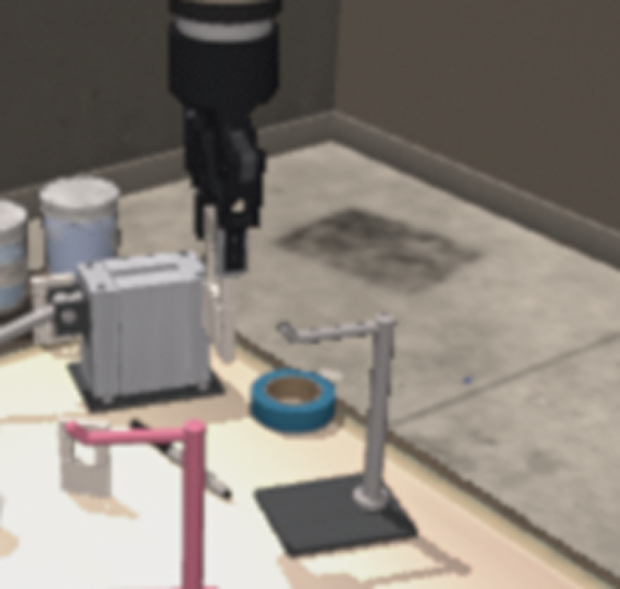

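View pics/wrist10.png

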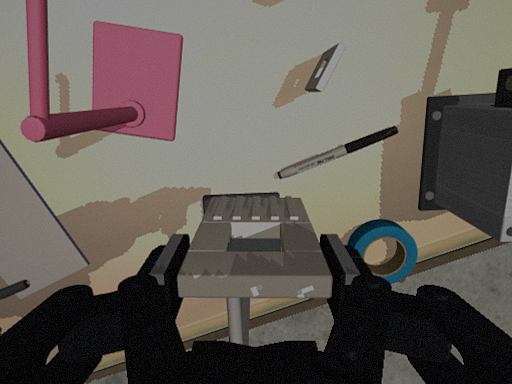

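View pics/top10.png

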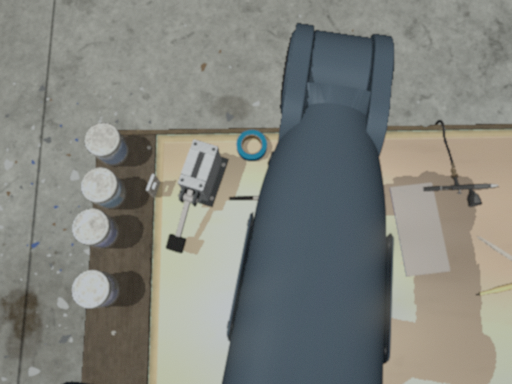

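Wrist view: the tile is gripped at (255,285), its ribs face up-image toward the robot, which is the hook's outward side, and the hook post is behind it at (237,320). Next I'll measure the tile's pose in the hand.

```bash
python3 - <<'E'
from h import *
s=bot.get_state()
d=np.load('pics/wrist10.npz');P=cloud(d);R=s['orientation'];p=s['eef_pos']
T=(P-p)@R  # tool coords
def fit(u0,u1,v0,v1,nm):
    q=T[v0:v1,u0:u1].reshape(-1,3);c=np.median(q,0);q=q[abs(q[:,2]-c[2])<.05];c=q.mean(0);n=np.linalg.svd(q-c,full_matrices=0)[2]
    print(nm,c.round(4),'normal',n[2].round(3),q.min(0).round(4),q.max(0).round(4))
fit(200,310,282,290,'topedge')
fit(195,315,265,272,'face above window')
fit(205,225,225,245,'face L');fit(290,303,225,245,'face R')
# tile pixels by tool box
m=(abs(T[...,1])<.045)&(T[...,0]>-.03)&(T[...,0]<.03)&(T[...,2]>-.07)&(T[...,2]<.06)
f=d['f'].astype(int);m&=(f.min(2)>60)
for v in (200,240,270,285):
    u=np.where(m[v])[0];print(v,u.min(),u.max(),T[v,u.min()].round(4),T[v,u.max()].round(4))
print('window top edge',[T[v,255].round(4) for v in (226,236,244,248,252,256,262)])
u=[k for k in range(180,335)]
for uu,vv in [(240,300),(238,320),(236,335)]:print('post?',P[vv,uu].round(4))
E
```

```text
topedge [-0.0001 -0.0016 -0.0625] normal [0.229 0.012 0.973] [-0.0023 -0.0226 -0.0644] [ 0.0024  0.0192 -0.0603]
face above window [ 0.0038 -0.0016 -0.0563] normal [-0.997 -0.001 -0.074] [ 0.0028 -0.0255 -0.0602] [ 0.0048  0.0224 -0.0522]
face L [ 0.0038 -0.0211 -0.0236] normal [ 1.    -0.005  0.004] [ 0.003  -0.0275 -0.0361] [ 0.0046 -0.0155 -0.0108]
face R [ 0.0037  0.0188 -0.0238] normal [-1.    -0.002 -0.006] [ 0.0029  0.0148 -0.0357] [ 0.0045  0.0233 -0.0112]
200 211 301 [ 0.0035 -0.0296  0.031 ] [0.0033 0.0288 0.031 ]
240 178 340 [ 0.0109 -0.0338 -0.0454] [ 0.0111  0.0342 -0.0463]
270 180 345 [ 0.0035 -0.0309 -0.0571] [ 0.0104  0.0302 -0.0695]
285 178 331 [-0.0006 -0.0311 -0.0611] [-0.0002  0.0276 -0.0622]
window top edge [array([ 0.0019, -0.0012, -0.0089]), array([-0.0043, -0.0012, -0.0081]), array([-0.104 , -0.0008,  0.1888]), array([-0.1098, -0.0008,  0.1898]), array([ 0.0042, -0.0013, -0.0433]), array([ 0.004 , -0.0013, -0.0467]), array([ 0.0035, -0.0014, -0.051 ])]
post? [ 0.6421 -0.1517  0.099 ]
post? [ 0.6098 -0.1368  0.1741]
post? [ 0.6198 -0.1423  0.1756]
```

```bash
python3 - <<'E'
from h import *
for n in('wrist10','wrist5','top0','scene10'):
    d=np.load(f'pics/{n}.npz');P=cloud(d)
    q=P-np.array([.6183,-.1423,0]);a=q[...,0]*.9415-q[...,1]*.337;b=q[...,0]*.337+q[...,1]*.9415
    m=(abs(a)<.06)&(abs(b)<.03)&(P[...,2]>.15)&(P[...,2]<.19)
    print(n,m.sum())
    for lo in np.arange(-.055,.05,.01):
        k=m&(a>=lo)&(a<lo+.01)
        if k.sum()>3: print('  a %.3f n%d b %.4f..%.4f mid %.4f zmax %.4f'%(lo+.005,k.sum(),b[k].min(),b[k].max(),np.median(b[k]),P[k][:,2].max()))
E
```

```text
wrist10 657
  a -0.030 n60 b -0.0055..0.0038 mid -0.0006 zmax 0.1765
  a -0.020 n170 b -0.0057..0.0042 mid -0.0001 zmax 0.1765
  a -0.010 n170 b -0.0056..0.0043 mid -0.0003 zmax 0.1763
  a 0.000 n157 b -0.0055..0.0045 mid -0.0001 zmax 0.1764
  a 0.010 n75 b -0.0052..0.0044 mid 0.0010 zmax 0.1759
  a 0.030 n25 b 0.0036..0.0075 mid 0.0052 zmax 0.1571
wrist5 0
top0 206
  a -0.050 n19 b -0.0035..0.0052 mid 0.0006 zmax 0.1848
  a -0.040 n19 b -0.0038..0.0057 mid 0.0017 zmax 0.1788
  a -0.030 n20 b -0.0038..0.0056 mid 0.0007 zmax 0.1776
  a -0.020 n19 b -0.0032..0.0062 mid 0.0016 zmax 0.1750
  a -0.010 n22 b -0.0033..0.0062 mid 0.0014 zmax 0.1768
  a 0.000 n21 b -0.0034..0.0061 mid 0.0020 zmax 0.1761
  a 0.010 n20 b -0.0036..0.0060 mid 0.0013 zmax 0.1756
  a 0.020 n24 b -0.0038..0.0060 mid 0.0015 zmax 0.1779
  a 0.030 n39 b -0.0061..0.0092 mid 0.0018 zmax 0.1815
scene10 223
  a -0.050 n21 b -0.0061..0.0023 mid -0.0031 zmax 0.1843
  a -0.040 n17 b -0.0084..0.0016 mid -0.0030 zmax 0.1806
  a -0.030 n18 b -0.0066..0.0019 mid -0.0023 zmax 0.1767
  a -0.020 n18 b -0.0060..0.0013 mid -0.0033 zmax 0.1762
  a -0.010 n18 b -0.0067..0.0010 mid -0.0030 zmax 0.1776
  a 0.000 n17 b -0.0068..0.0019 mid -0.0027 zmax 0.1757
  a 0.010 n20 b -0.0063..0.0046 mid -0.0035 zmax 0.1762
  a 0.020 n25 b -0.0085..0.0032 mid -0.0025 zmax 0.1777
  a 0.030 n57 b -0.0107..0.0052 mid -0.0058 zmax 0.1789
  a 0.040 n12 b -0.0069..0.0084 mid -0.0040 zmax 0.1781
```

Call:
servo_tool(moves=[[[0,-0.025,0.04],[0.001,-0.005,-0.042]],[[0,-0.025,0.04],[0,0,0]],[[0,0,0.045],[0,0,0]],[[0,0,0.035],[0,0,0]],[[0,0,0],[0,0,0]]])

```text
time_s: 14.42
eef_pos: [0.5317, -0.1046, 0.1496]
orientation: [[-0.943, 0.333, -0.001], [0.333, 0.943, 0.0], [0.001, -0.0, -1.0]]
ft_force: [0.5, -0.0, -1.9]
finger_gap: 0.695
```

```bash
cat > st.py <<'E'
from h import *
import sys
n=sys.argv[1]
s=bot.get_state();R=s['orientation'];p=s['eef_pos']
q=p-np.array([.6183,-.1423,0]);print('TCP a %.4f b %.4f z %.4f yaw_y %.2f'%(q[0]*.9415-q[1]*.337,q[0]*.337+q[1]*.9415,p[2],np.degrees(np.arctan2(R[1,1],R[0,1]))),'zaxis',R[:,2].round(4),'F',s['ft_force'].round(1),s['finger_gap'].round(3))
e=p+R@np.array([-.0023,-.001,-.040]);q=e-np.array([.6183,-.1423,0]);print('eye a %.4f b %.4f z %.4f'%(q[0]*.9415-q[1]*.337,q[0]*.337+q[1]*.9415,e[2]))
c=snap('scene',n)
f=c['frame']
cv2.imwrite(f'pics/{n}z.png',cv2.resize(cv2.cvtColor(f[110:250,220:380],cv2.COLOR_RGB2BGR),None,fx=4.2,fy=4.2,interpolation=cv2.INTER_CUBIC))
E
python3 st.py s11
```

```text
Traceback (most recent call last):
  File "st.py", line 5, in <module>
    q=p-np.array([.6183,-.1423,0]);print('TCP a %.4f b %.4f z %.4f yaw_y %.2f'%(q[0]*.9415-q[1]*.337,q[0]*.337+q[1]*.9415,p[2],np.degrees(np.arctan2(R[1,1],R[0,1]))),'zaxis',R[:,2].round(4),'F',s['ft_force'].round(1),s['finger_gap'].round(3))
                                                                                                                                                                                                                         ^^^^^^^^^^^^^^^^^^^^^
AttributeError: 'float' object has no attribute 'round'
```

```bash
sed -i "s/,s\['finger_gap'\].round(3))/,s['finger_gap'])/" st.py; python3 st.py s11
```

```text
TCP a -0.0942 b 0.0063 z 0.1496 yaw_y 70.56 zaxis [-1.2e-03  1.0e-04 -1.0e+00] F [ 0.5 -0.  -1.9] 0.6946506613548374
eye a -0.0919 b 0.0053 z 0.1896
```

View pics/s11z.png

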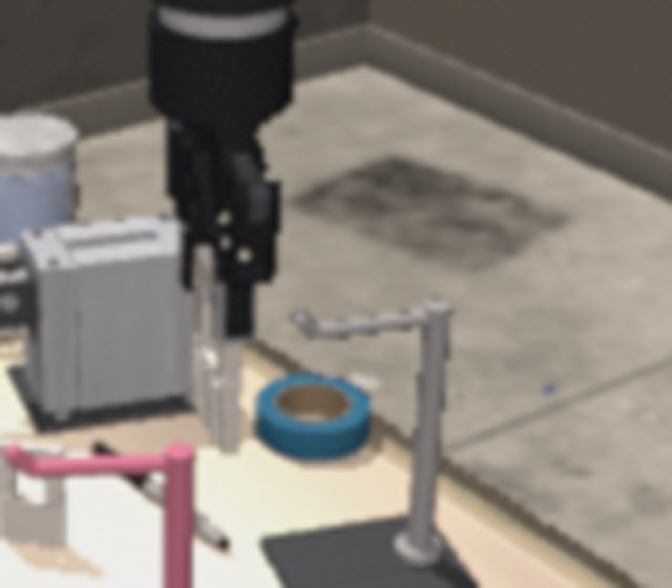

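Call:
servo_tool(moves=[[[0,-0.02,0],[0,0,0]],[[-0.03,0,0],[0,0,0]],[[-0.03,0,0],[0,0,0]],[[0,0,0],[0,0,0]]])

```text
time_s: 14.98
eef_pos: [0.5494, -0.1176, 0.1515]
orientation: [[-0.943, 0.333, 0.002], [0.333, 0.943, -0.001], [-0.002, 0.0, -1.0]]
ft_force: [-1.2, 0.7, -2.7]
finger_gap: 0.691
```

```bash
python3 st.py s12; python3 - <<'E'
from h import *
snap('wrist','wrist12')
s=bot.get_state();d=np.load('pics/wrist12.npz');P=cloud(d)
q=P-np.array([.6183,-.1423,0]);a=q[...,0]*.9415-q[...,1]*.337;b=q[...,0]*.337+q[...,1]*.9415
m=(abs(a)<.06)&(abs(b)<.015)&(P[...,2]>.15)&(P[...,2]<.19)
for lo in np.arange(-.055,.05,.01):
    k=m&(a>=lo)&(a<lo+.01)
    if k.sum()>3: print('  a %.3f n%d b %.4f..%.4f zmax %.4f'%(lo+.005,k.sum(),b[k].min(),b[k].max(),P[k][:,2].max()))
E
```

```text
TCP a -0.0732 b 0.0001 z 0.1515 yaw_y 70.54 zaxis [ 2.4e-03 -6.0e-04 -1.0e+00] F [-1.2  0.7 -2.7] 0.6909185391172196
eye a -0.0710 b -0.0009 z 0.1915
  a -0.050 n50 b -0.0052..0.0027 zmax 0.1847
  a -0.040 n129 b -0.0056..0.0035 zmax 0.1832
  a -0.030 n291 b -0.0056..0.0036 zmax 0.1768
  a -0.020 n270 b -0.0057..0.0037 zmax 0.1765
  a -0.010 n127 b -0.0057..0.0038 zmax 0.1762
```

View pics/wrist12.png

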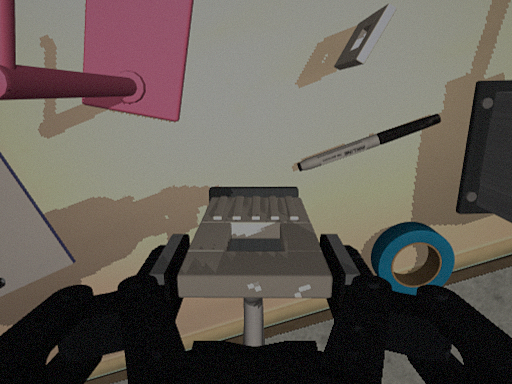

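View pics/s12z.png

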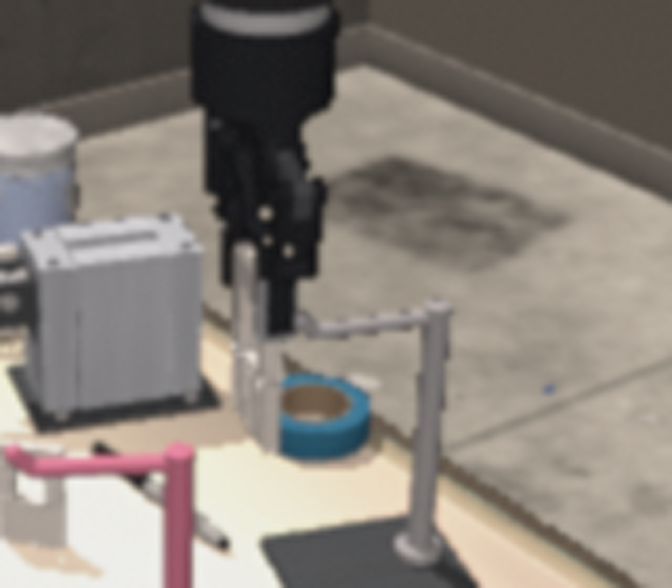

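Call:
servo_tool(moves=[[[-0.03,0,0.003],[0,0,0]],[[-0.03,0,0],[0,0,0]],[[-0.03,0,0],[0,0,0]],[[0,0,0],[0,0,0]]])

```text
time_s: 15.58
eef_pos: [0.576, -0.1268, 0.1503]
orientation: [[-0.943, 0.333, 0.002], [0.333, 0.943, -0.0], [-0.002, 0.0, -1.0]]
ft_force: [-0.2, -0.7, -2.5]
finger_gap: 0.688
```

```bash
python3 st.py s13
```

```text
TCP a -0.0451 b 0.0003 z 0.1503 yaw_y 70.56 zaxis [ 1.7e-03 -4.0e-04 -1.0e+00] F [-0.2 -0.7 -2.5] 0.6878193549135316
eye a -0.0428 b -0.0007 z 0.1903
```

View pics/s13z.png

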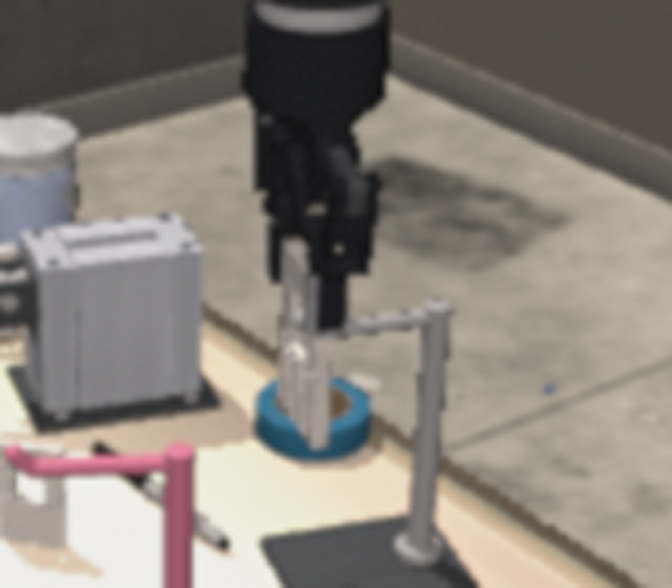

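The hook end is passing through the window at zoom (298,352) with no contact force. Continuing toward the post by about 37 mm.

Call:
servo_tool(moves=[[[-0.03,0,0],[0,0,0]],[[-0.03,0,0],[0,0,0]],[[-0.03,0,0],[0,0,0]],[[-0.025,0,0],[0,0,0]],[[0,0,0],[0,0,0]]])

```text
time_s: 16.25
eef_pos: [0.6105, -0.139, 0.1503]
orientation: [[-0.943, 0.333, 0.001], [0.333, 0.943, -0.0], [-0.001, 0.0, -1.0]]
ft_force: [-0.1, -0.4, -2.2]
finger_gap: 0.688
```

```bash
python3 st.py s14
```

```text
TCP a -0.0085 b 0.0004 z 0.1503 yaw_y 70.56 zaxis [ 1.4e-03 -4.0e-04 -1.0e+00] F [-0.1 -0.4 -2.2] 0.6878814832165133
eye a -0.0062 b -0.0006 z 0.1903
```

View pics/s14z.png

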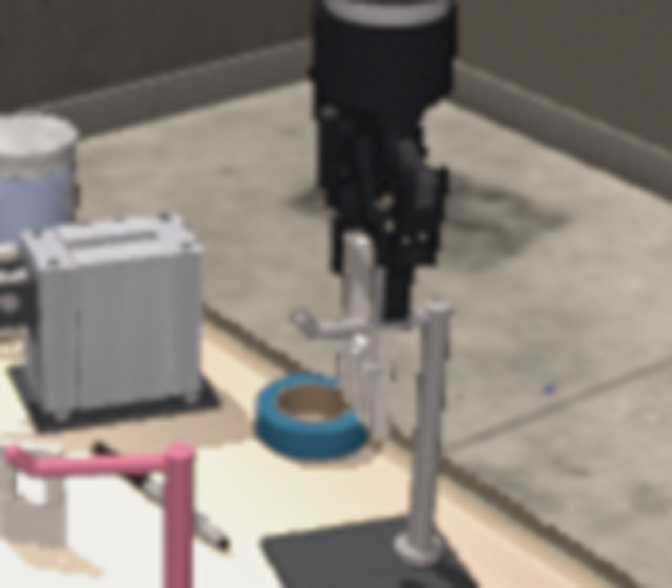

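Call:
servo_tool(moves=[[[0,0,0.012],[0,0,0]],[[0,0,0.012],[0,0,0]],[[0,0,0.012],[0,0,0]],[[0,0,0],[0,0,0]]])

```text
time_s: 16.8
eef_pos: [0.6092, -0.1386, 0.1386]
orientation: [[-0.943, 0.333, 0.0], [0.333, 0.943, -0.0], [-0.0, 0.0, -1.0]]
ft_force: [-0.3, -0.1, -2.1]
finger_gap: 0.693
```

Call:
servo_tool(moves=[[[0,0,0.005],[0,0,0]],[[0,0,0.005],[0,0,0]],[[0,0,0],[0,0,0]]])

```text
time_s: 17.18
eef_pos: [0.6092, -0.1386, 0.1356]
orientation: [[-0.943, 0.333, 0.0], [0.333, 0.943, -0.0], [-0.001, 0.0, -1.0]]
ft_force: [0.1, -0.1, -2.6]
finger_gap: 0.691
```

Call:
servo_tool(moves=[[[0,0,0.004],[0,0,0]],[[0,0,0.004],[0,0,0]],[[0,0,0],[0,0,0]]])

```text
time_s: 17.55
eef_pos: [0.6095, -0.1386, 0.1347]
orientation: [[-0.943, 0.333, 0.002], [0.333, 0.943, -0.001], [-0.002, 0.0, -1.0]]
ft_force: [0.0, 0.3, -2.8]
finger_gap: 0.692
```

Call:
servo_tool(moves=[[[0,0,0.006],[0,0,0]],[[0,0,0.006],[0,0,0]],[[0,0,0],[0,0,0]]])

```text
time_s: 17.92
eef_pos: [0.6099, -0.1387, 0.1348]
orientation: [[-0.943, 0.333, 0.006], [0.333, 0.943, -0.001], [-0.006, 0.001, -1.0]]
ft_force: [-0.1, 0.3, -2.3]
finger_gap: 0.688
```

```bash
python3 st.py s15
```

```text
TCP a -0.0091 b 0.0005 z 0.1348 yaw_y 70.57 zaxis [ 0.0062 -0.0014 -1.    ] F [-0.1  0.3 -2.3] 0.6880347228933875
eye a -0.0071 b -0.0005 z 0.1748
```

View pics/s15z.png

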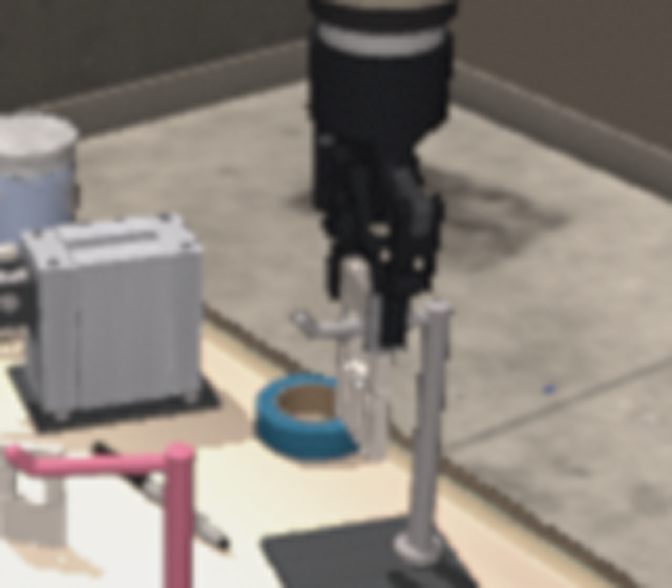

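The height has stalled at eye z = 174.8 mm against 175 expected, and the tool is starting to tilt, so the tile is resting on the bar. Releasing.

Call:
servo_tool(moves=[[[0,0,0],[0,0,0]],[[0,0,0],[0,0,0]],[[0,0,0],[0,0,0]],[[0,0,0],[0,0,0]],[[0,0,0],[0,0,0]]], hand=1)

```text
time_s: 18.6
eef_pos: [0.6104, -0.1388, 0.1339]
orientation: [[-0.943, 0.333, 0.006], [0.333, 0.943, -0.001], [-0.006, 0.001, -1.0]]
ft_force: [0.4, -0.2, -0.6]
finger_gap: 0.997
```

```bash
python3 st.py s16;python3 -c "
from h import *
snap('wrist','wrist16')"
```

```text
TCP a -0.0086 b 0.0006 z 0.1339 yaw_y 70.57 zaxis [ 0.0061 -0.0014 -1.    ] F [ 0.4 -0.2 -0.6] 0.9973744557820937
eye a -0.0065 b -0.0004 z 0.1739
```

View pics/s16z.png

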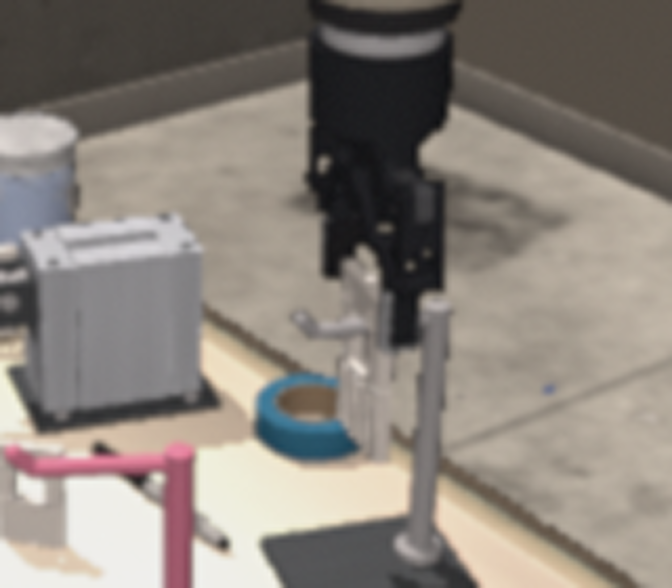

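View pics/wrist16.png

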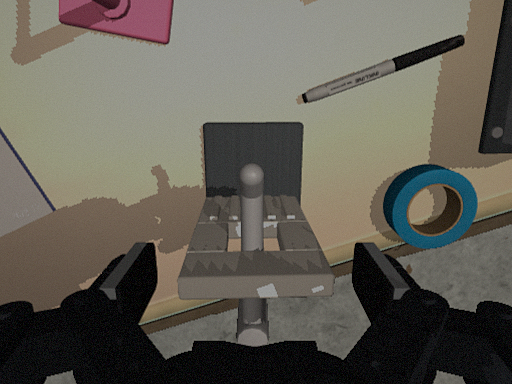

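The tile hangs on the bar with the fingers well clear on both sides, and the bar comes through the window at (252,220). Lifting straight up by about 0.15 m.

Call:
servo_tool(moves=[[[0,0,-0.03],[0,0,0]],[[0,0,-0.05],[0,0,0]],[[0,0,-0.1],[0,0,0]],[[0,0,-0.15],[0,0,0]],[[0,0,-0.15],[0,0,0]],[[0,0,0],[0,0,0]],[[0,0,0],[0,0,0]],[[0,0,0],[0,0,0]]])

```text
time_s: 19.7
eef_pos: [0.6091, -0.1386, 0.2879]
orientation: [[-0.943, 0.333, 0.01], [0.333, 0.943, -0.002], [-0.01, 0.001, -1.0]]
ft_force: [0.4, -0.2, 0.2]
finger_gap: 1.003
```

```bash
python3 st.py s17;python3 - <<'E'
from h import *
import time
snap('wrist','wrist17')
def meas(n):
    d=np.load(f'pics/{n}.npz');P=cloud(d)
    q=P-np.array([.6183,-.1423,0]);a=q[...,0]*.9415-q[...,1]*.337;b=q[...,0]*.337+q[...,1]*.9415
    m=(a>-.03)&(a<.015)&(abs(b)<.04)&(P[...,2]>.19)&(P[...,2]<.21)
    m2=(a>-.03)&(a<.015)&(abs(b)<.04)&(abs(b)>.014)&(P[...,2]>.10)&(P[...,2]<.19)
    print(n,m.sum(),'top z',np.percentile(P[m][:,2],[50,95]).round(4),'a',a[m].min().round(4),a[m].max().round(4),'b',b[m].min().round(4),b[m].max().round(4),'| face slope a per z',np.polyfit(P[m2][:,2],a[m2],1).round(3),m2.sum())
meas('wrist17');meas('s17')
for k in range(2): snap('scene',f's18{k}');meas(f's18{k}')
E
```

```text
TCP a -0.0099 b 0.0004 z 0.2879 yaw_y 70.57 zaxis [ 0.01   -0.0023 -0.9999] F [ 0.4 -0.2  0.2] 1.0031919886440857
eye a -0.0080 b -0.0006 z 0.3279
wrist17 962 top z [0.1969 0.1984] a -0.0133 -0.0025 b -0.0282 0.031 | face slope a per z [ 0.004 -0.013] 652
s17 85 top z [0.1963 0.1984] a -0.0161 -0.0053 b -0.0303 0.0317 | face slope a per z [ 0.002 -0.012] 304
s180 82 top z [0.1963 0.198 ] a -0.0161 -0.0051 b -0.0313 0.0335 | face slope a per z [ 0.006 -0.013] 307
s181 84 top z [0.1961 0.1985] a -0.0163 -0.0039 b -0.029 0.0329 | face slope a per z [ 0.006 -0.013] 301
```

View pics/s17z.png

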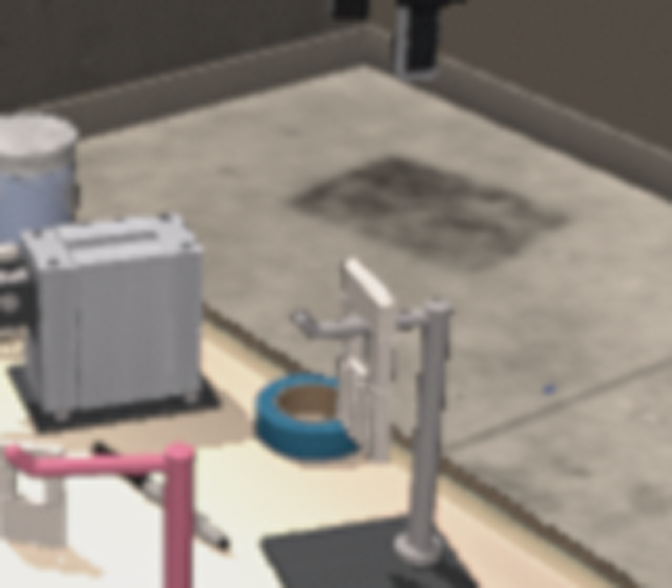

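View pics/wrist17.png

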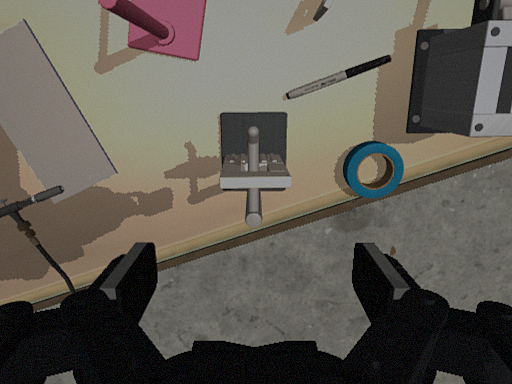

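The tile hangs upright and still on the steel hook. Its top edge is at 197 mm as expected, the ribs face the bar's upturned end, and the bystanders look unmoved. Handing in.

```bash
python3 -c "
from h import *
print(bot.close_job())"
```

```text
the job is handed in; nothing more can be done
None
```

I pressed the lever fully down, lifted the tile out of the pocket and hung it by its window on the steel hook with the ribbed face outward. I then released it, raised the gripper clear and handed the job in at about 20 s. No verdict was reported.

**Last checks before hand-in**
- **Lever and tile rise:** the lever measured 0.70 rad, and the tile's top edge stood at 164 mm before the grip.
- **Hanging position:** the top edge is at 196–198 mm (197 expected). The tile is within about 4 mm of the seat along the bar and 2 mm sideways.
- **Attitude and motion:** it hangs upright to within about 0.01 rad. Three successive pictures showed no motion beyond measurement noise.
- **Bystanders:** the tape and pen looked unmoved in the last wrist view. The cup was out of the last views; the arm never came near it.

**What disagreed**
- **Fingertip position:** the fingertips really end about 28–30 mm short of the reported TCP when shut, and about 43 mm short when open. The first lever press therefore stopped at 0.53 rad, so I pressed a second time. I set the grasp height from the pictures.
- **Wrist force when seating:** the force reading showed no clear change as the tile came to rest on the bar. I judged contact from the stalled height and the pictures.

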